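# Rock a jammed wedge out of a mould clamp frame

## Task

The plaster mould is to be opened, but the wooden wedge that clamps it in its frame is jammed too tight for a straight pull. Take the wedge by its head and rock it from side to side along its broad faces (left, right, left, right, a good five degrees each way), easing it upwards a little with each swing until it comes loose, then draw it out. Stand it, thin end down, in the empty half of the wedge box, set down and not dropped, leave it there, and disturb nothing else on the bench.

Things in the scene. Friction and masses are not known exactly. Their poses are not given: they have to be found in the camera images.
- wedge_mid (a point): Centre of the jammed pale beech wedge, 180 mm long (z, up), 60 mm wide (y), tapering from 30 mm thick (x) at the head (top) to 16 mm at the foot; 0.18 kg. Foot 90 mm below this point, head end 90 mm above. The upper 89 mm stand proud of the boards that pinch it in x. At the start 14 mm is free under the foot, and 70 mm on either side of it in the slot.
- wedge_head (a point): Point on the wedge's mid-plane 25 mm below its head end (65 mm above wedge_mid), 28 mm thick in x and 60 mm wide in y there: a good place to grip, with free room all round. Axes as wedge_mid.
- pinch (a point): Middle of the pinch on the wedge, in the frame's slot, 80 mm above the bench (46 mm below wedge_mid at the start). A straight pull holds to 70 to 95 N. Swung to +y and -y about the x axis through here the wedge slips, with 15 to 35 N at its firmly gripped head, and can be eased up about 4 mm a swing; it loosens as it rises and is free 30 to 35 mm up. Frame axes.
- mould_frame: Clamp frame screwed to the bench: plywood base 320 (x) by 240 mm (y), white two-part plaster mould (top at 134 mm), upright timber end boards (tops at 127 mm), steel tie rods along x at y = +-104 mm. Origin: centre of the underside; z up. The wedge stands at x = +70 mm, y about 0, axes parallel to the frame's; it is rocked along y.
- wedge_box: Fixed open-topped wooden box, 78 mm (x) by 210 mm (y) by 95 mm high, walls and floor 10 mm, with a 10 mm divider that makes two compartments side by side along y. Origin: centre of its underside. The -y compartment holds a spare wedge.
- box_empty (a point): Centre of the floor of the empty (+y) compartment of the wedge box, 10 mm above the bench. The compartment is 58 mm (x) by 90 mm (y) inside, its rim 85 mm above this point. The wedge's thickness goes along x, its width along y. Axes as wedge_box.
- spare_wedge: Brown spare wedge, 60 mm wide, 140 mm long, standing in the -y compartment of the box. Origin: under its lower end. Leave it alone.
- planter: Terracotta trough 105 by 165 mm, 95 mm high. Origin: centre of its underside. Leave it alone.
- tub: White glaze tub with a blue lid, 84 mm across, about 85 mm high. Origin: centre of its underside. Leave it alone.
- paddle: Wooden paddle 240 mm long, lying on the bench along its x axis. Leave it alone.
- wedge: The jammed wedge itself (see wedge_mid). Origin: centre of its foot (thin lower end); axes as wedge_mid.
Mind the look-alikes: they are no part of the job. Leave any green or turquoise look-alike of the wedge alone.

How it is judged:
On the way, in this order (a step that is already met when the one before it is completed fails the run):
1. the wedge, hardly raised yet, is rocked to one side (its head 4 degrees or more towards the frame's +y) (angle between wedge_mid's own z axis and vertical above 0.07 rad and y of wedge_head in the frame of mould_frame above 0.004 m and z of wedge_head in the frame of mould_frame below 0.211 m and horizontal distance between wedge_mid and mould_frame below 0.1 m).
2. and then, still between the boards, to the other side (4 degrees or more towards the frame's -y) (angle between wedge_mid's own z axis and vertical above 0.07 rad and y of wedge_head in the frame of mould_frame below -0.004 m and z of wedge_head in the frame of mould_frame below 0.225 m and horizontal distance between wedge_mid and mould_frame below 0.1 m).
At the end, for the whole second after the job is handed in: The wedge stands head up in the empty compartment of the box, its foot on the floor (centre within 45 mm of the compartment's middle in x and y and 60 to 100 mm above its floor, leaning less than 35 degrees), let go and still (x of wedge_mid in the frame of box_empty between -0.045 and 0.045 m and y of wedge_mid in the frame of box_empty between -0.045 and 0.045 m and z of wedge_mid in the frame of box_empty between 0.06 and 0.1 m and angle between wedge_mid's own z axis and vertical below 0.6 rad and z of wedge_head in the frame of box_empty above 0.12 m and linear speed of wedge below 0.02 m/s); the robot touches nothing.
It fails at once if a bystander (spare wedge, planter, tub, paddle) is moved more than 40 mm (distance of any of spare_wedge, planter, tub, paddle from where it was at the start of the episode above 0.04 m).
It fails at once if the wedge is dropped (falls out of the fingers at over 0.7 m/s, as from about 25 mm or more) (linear speed of wedge above 0.7 m/s and contact force between the fingers and wedge below 0.1 N).
It also fails if it takes over 54 s, if anything falls off the work surface, if the arm or the gripper's body presses on something with over 40 N, if the wrist force passes 120 N, or if a joint passes its speed limit or range.

## Robot

A 6-joint arm with a two-finger parallel gripper is mounted at the origin on the work surface. World frame = base frame: x ahead of the robot, y to its left, z up, the work surface at z = 0. Lengths are in m, angles in rad, forces in N, time in s.
With the tool pointing down it reaches from about 0.325 to 0.775 m from the base axis. Payload 5.5 kg.
Tool frame: the origin (TCP) lies midway between the tips of the shut fingers; the grasp point (between the pads) lies arm.grasp_offset behind it (arm.grasp_offset is the distance from the TCP to the grasp point, in m); z points along the fingers, y is the line along which they close (so a half turn about z gives the same grasp; the last joint's range is limited). The gripper opens to 88 mm and grips with 3 to 60 N. Pads are 20 mm wide; open, the fingers measure 115 mm over their backs; the gripper's body (75 mm by 178 mm) begins 61 mm behind the grasp point.
Start: joints at [-1.261, 0.091, 1.231, -0, 1.82, -0.057], TCP at [0.215, -0.56, 0.192] pointing down, gripper open.
Joint ranges: [-2.87, 2.87], [-0.86, 2.18], [0.17, 2.46], [-1.51, 4.65], [0.06, 2.69], [-2.65, 2.65]. Speed limits (rad/s): [2.57, 2.57, 3.01, 3.14, 3.14, 3.14].

## Interface

Orientations are given as a unit quaternion [x, y, z, w].
In Python, from cell import arm, optics, spot_in, outline_of, mark_of gives the robot as it stands. Calls block until the motion is done:
- arm.reach(position, orientation): joint-space move of the TCP to a pose.
- arm.line_to(position, frame=None, vel=0.15, stop_force=None): straight line of the TCP; frame=None keeps the orientation; vel is the mean speed in m/s. With stop_force (N) it stops when the force on the tool has changed by that much, and returns True; else False.
- arm.move_joints(angles): joint-space move.
- arm.move_gripper(opening): finger opening in m; the grip force is fixed at half the most; returns when the fingers have stopped.
- arm.wait(seconds).
- arm.solve_ik(position, orientation): joint angles nearest the present ones, or None.
- optics.grab_frame(name): name is "side" or "top"; returns a dict with "frame" (480x640x3 uint8, red, green, blue), "depth" (480x640 float32, m along the optical axis (not along the pixel's ray), 0 where there is no reading), "fx", "fy", "cx", "cy" (pixels), "k1" (the pictures are not rectified: a ray, as slopes to the right and down, at radius r is drawn at 1 + k1 r^2 times it, then the intrinsics apply), "world_to_cam" (4x4, takes a point from world to camera coordinates). Camera axes: x right, y down, z forward; pixel columns grow to the right and rows downward; lengths in m; the calibration is good to about 2 mm. A picture is of the moment at which its call begins.
A pose or a line that the arm cannot do raises arm.MotionError and nothing moves.
- arm.close_job(): hands the job in; it is judged then, once.
Trained networks look in a picture, given as the dict that the camera call returned (one of the last four; its "shot" number tells which), for a name from the list of things; names that differ only in an ending like _2 or _b are one class to them, and where a whole thing is asked for, a point or a joint stands for the part that bears it (a point fixed in the world has none). Each returns a list of dicts, best first, with "confidence" (0 to 1); they miss things now and then, are a little off and sometimes report something else, mostly with a low value. They report only what shows in the picture. A call takes as long as a camera call. They do not tell look-alikes from the thing itself.
- spot_in(picture, name): "box" ([left, top, width, height] in pixels, round what is visible of it).
- outline_of(picture, name): "region" (480x640 bool, what is visible of it) and "box" ([left, top, width, height] in pixels, round what is visible of it).
- mark_of(picture, name): "uv" ([column, row] in pixels: a listed point, or the origin of a listed thing).
Readings, each from a call of its own:
- arm.get_time(): time.
- arm.get_joint_pos(): joint angles.
- arm.get_joint_vel(): joint speeds.
- arm.get_effort(): joint torques, N m.
- arm.get_tcp_pos(): TCP position.
- arm.get_eef_rot(): TCP orientation.
- arm.get_wrist_force(): force on the tool from outside, world axes, zero at the start.
- arm.get_moment(): the same for the moment, N m.
- arm.get_finger_gap(): finger opening in m.
- arm.get_grip_force(): force on a finger pad.
Only numpy, scipy, OpenCV 4.12 (cv2) and the standard library are available. Lean on these libraries where they do the work, as an engineer would, in place of code of your own. Each camera call takes 0.05 s, during which the arm holds its last target. There are 200 camera calls.

## Working session

There is one attempt and no reset: what is moved stays moved. The work goes in short steps, each a Python script; the robot and the scene stay as the last script left them, time stands still between calls to the robot, and variables do not carry over. Pictures are saved under pics/ and viewed, at most 10 in all, crops included, and the job is handed in when it is done.

```bash
ls; mkdir -p pics; cat > h.py <<'E'
import numpy as np, cv2
from cell import arm, optics, spot_in, outline_of, mark_of
def K(p): return np.array([[p["fx"],0,p["cx"]],[0,p["fy"],p["cy"]],[0,0,1.]])
def rays(p,uv):
    return cv2.undistortPoints(np.array(uv,float).reshape(-1,1,2),K(p),np.array([p["k1"],0,0,0.])).reshape(-1,2)
def to_world(p,uv,d=None):
    uv=np.array(uv,float).reshape(-1,2)
    if d is None: d=np.array([p["depth"][int(round(v)),int(round(u))] for u,v in uv])
    r=rays(p,uv); c=np.c_[r*d[:,None],d,np.ones(len(d))]
    return (c@np.linalg.inv(p["world_to_cam"]).T)[:,:3]
def at_z(p,uv,z):
    T=np.linalg.inv(p["world_to_cam"]); r=rays(p,uv); D=np.c_[r,np.ones(len(r))]@T[:3,:3].T; o=T[:3,3]
    return o+D*((z-o[2])/D[:,2])[:,None]
def save(p,n): cv2.imwrite("pics/"+n,p["frame"][:,:,::-1])
E
python3 - <<'E'
from h import *
for n in("top","side"):
    p=optics.grab_frame(n); save(p,n+".png"); np.savez(n+".npz",**{k:v for k,v in p.items()})
    print(n,p["k1"],np.linalg.inv(p["world_to_cam"])[:3,3].round(3))
    for t in("wedge_mid","wedge_head","pinch","mould_frame","wedge_box","box_empty","spare_wedge","planter","tub","paddle"):
        print(t,[(np.round(m["uv"]).astype(int).tolist(),round(m["confidence"],2)) for m in mark_of(p,t)])
    for t in("wedge","mould_frame","wedge_box"):
        print(t,[(np.round(m["box"]).astype(int).tolist(),round(m["confidence"],2)) for m in spot_in(p,t)])
E
```

```text
pics
top 0.02932935403149918 [ 0.278 -0.018  1.501]
wedge_mid [([388, 199], 0.93), ([302, 173], 0.62), ([467, 168], 0.59)]
wedge_head [([469, 158], 0.84), ([390, 193], 0.82), ([302, 165], 0.71)]
pinch []
mould_frame [([381, 238], 0.89)]
wedge_box [([245, 256], 0.78)]
box_empty [([230, 248], 0.89), ([131, 227], 0.48)]
spare_wedge [([264, 257], 0.69)]
planter [([505, 229], 0.97)]
tub [([134, 224], 0.62)]
paddle [([142, 302], 0.72), ([134, 225], 0.29)]
wedge [([294, 149, 23, 41], 0.71), ([451, 149, 34, 42], 0.71), ([371, 186, 33, 22], 0.56)]
mould_frame [([337, 175, 105, 125], 0.79)]
wedge_box [([197, 226, 94, 52], 0.71)]
side 0.02634167631709638 [ 0.305 -0.83   1.15 ]
wedge_mid [([432, 352], 0.95), ([368, 286], 0.89), ([370, 232], 0.81)]
wedge_head [([370, 272], 0.9), ([436, 339], 0.9), ([372, 220], 0.81)]
pinch [([368, 273], 0.65), ([369, 294], 0.64), ([367, 303], 0.4)]
mould_frame [([344, 318], 0.63)]
wedge_box [([298, 235], 0.89)]
box_empty [([299, 218], 0.63)]
spare_wedge [([298, 241], 0.7)]
planter [([394, 423], 0.95)]
tub [([296, 171], 0.8), ([368, 294], 0.4)]
paddle [([248, 188], 0.85), ([369, 288], 0.74)]
wedge [([361, 258, 19, 47], 0.91), ([360, 211, 26, 45], 0.7), ([414, 326, 37, 46], 0.7)]
mould_frame [([278, 251, 135, 120], 0.82)]
wedge_box [([285, 193, 24, 61], 0.72)]
```

```bash
python3 - <<'E'
import cv2
a=cv2.imread("pics/top.png")[120:330,100:560]; b=cv2.imread("pics/side.png")[130:470,200:500]
cv2.imwrite("pics/topc.png",cv2.resize(a,(800,365),interpolation=cv2.INTER_CUBIC)); cv2.imwrite("pics/sidec.png",cv2.resize(b,None,fx=1.76,fy=1.76,interpolation=cv2.INTER_CUBIC))
E
```

```text
(no output)
```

View pics/topc.png

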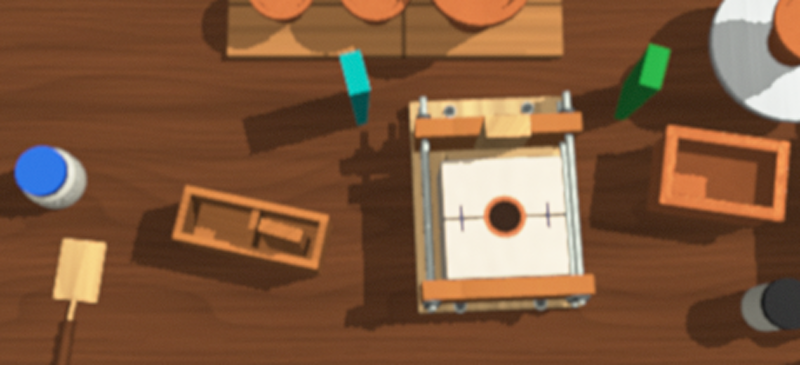

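View pics/sidec.png

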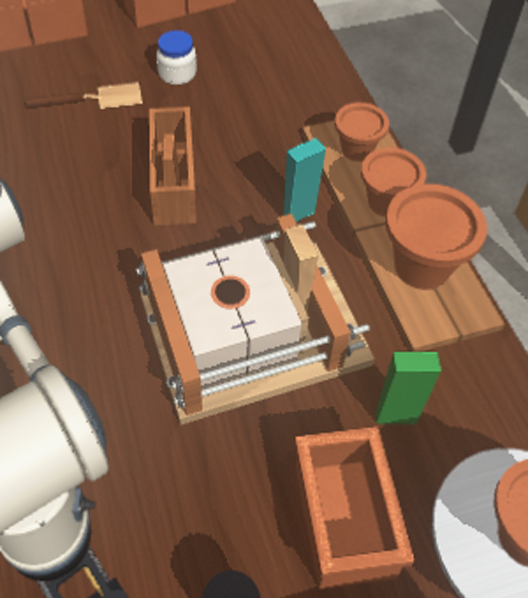

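The pale beech wedge stands between the boards at top (388,193) / side (370,272). The look-alikes are turquoise at top (302,170) / side (370,232) and green at top (467,165) / side (432,350). Only the pale one is clamped in the frame, so that's the one. Next come its pose and the box's, from depth.

```bash
python3 - <<'E'
from h import *
P={n:dict(np.load(n+".npz")) for n in("top","side")}
def cloud(p):
    vv,uu=np.mgrid[0:480,0:640]; d=p["depth"].ravel().astype(float)
    w=to_world(p,np.c_[uu.ravel(),vv.ravel()],d); w[d==0]=9
    return w.reshape(480,640,3)
C={n:cloud(p) for n,p in P.items()}
for n in C: np.save("c_"+n,C[n])
p=P["top"]
def rect(m,C):
    q=C[m][:,:2]; r=cv2.minAreaRect((q*1000).astype(np.float32)); print(len(q),np.round(r[0]),np.round(r[1]),round(r[2],1),q.mean(0).round(4),C[m][:,2].mean().round(3))
for n in C:
    w=C[n]; z=w[...,2]
    m=np.zeros(z.shape,bool)
    box=(slice(185,210),slice(365,410)) if n=="top" else (slice(245,310),slice(355,390))
    m[box]=True; print(n,"wedge top"); rect(m&(z>.208)&(z<.225),w)
    m[:]=0; m[(slice(222,282),slice(192,295)) if n=="top" else (slice(185,262),slice(278,316))]=True
    print("box rim"); rect(m&(z>.089)&(z<.101),w); 
    m[:]=0; m[(slice(170,305),slice(330,450)) if n=="top" else (slice(240,375),slice(270,420))]=True
    print("mould top"); rect(m&(z>.131)&(z<.138),w); print("base");rect(m&(z>.008)&(z<.03),w); print("boards"); rect(m&(z>.12)&(z<.1305),w)
for name,z in(("wedge_head",.191),("wedge_mid",.126),("mould_frame",0),("wedge_box",0),("box_empty",.01)):
    for n in P:
        uv={"top":dict(wedge_head=(390,193),wedge_mid=(388,199),mould_frame=(381,238),wedge_box=(245,256),box_empty=(230,248)),"side":dict(wedge_head=(370,272),wedge_mid=(368,286),mould_frame=(344,318),wedge_box=(298,235),box_empty=(299,218))}[n][name]
        print(name,n,at_z(P[n],[uv],z).round(3))
print(arm.grasp_offset,arm.get_tcp_pos(),arm.get_eef_rot(),arm.get_time())
E
```

```text
top wedge top
338 [ 604. -185.] [31. 60.] 3.0 [ 0.6031 -0.1853] 0.214
box rim
892 [486. 168.] [211.  79.] 77.8 [0.4854 0.1668] 0.094
mould top
3497 [ 511. -187.] [254. 226.] 2.5 [ 0.4932 -0.1884] 0.134
base
1897 [ 541. -204.] [350. 312.] 0.8 [ 0.5586 -0.147 ] 0.021
boards
2946 [ 513. -189.] [258. 236.] 2.1 [ 0.5012 -0.1867] 0.127
side wedge top
249 [ 608. -185.] [31. 63.] 2.2 [ 0.6071 -0.1881] 0.216
box rim
464 [492. 169.] [217.  77.] 77.5 [0.4883 0.1549] 0.096
mould top
3155 [ 585. -185.] [231. 392.] 89.9 [ 0.4987 -0.1941] 0.135
base
2709 [ 576. -134.] [450. 453.] 74.0 [ 0.6206 -0.1811] 0.021
boards
1560 [ 518. -188.] [258. 237.] 1.9 [ 0.5026 -0.2118] 0.127
wedge_head top [[ 0.608 -0.185  0.191]]
wedge_head side [[ 0.609 -0.182  0.191]]
wedge_mid top [[ 0.609 -0.188  0.126]]
wedge_mid side [[ 0.608 -0.181  0.126]]
mould_frame top [[ 0.533 -0.182  0.   ]]
mould_frame side [[ 0.541 -0.188  0.   ]]
wedge_box top [[0.486 0.177 0.   ]]
wedge_box side [[0.489 0.161 0.   ]]
box_empty top [[0.505 0.216 0.01 ]]
box_empty side [[0.509 0.228 0.01 ]]
0.0187 [ 0.21517105 -0.56010718  0.19246336] [ 9.83230611e-01  1.82366567e-01 -4.62341814e-06  1.26944941e-05] 1.4
```

```bash
cat >> h.py <<'E'
from scipy.spatial.transform import Rotation as R
GO=arm.grasp_offset; FY=np.radians(2.2); BY=np.radians(-12.2)
W=np.array([.606,-.185]); BE=np.array([.498,.217])
def ori(yaw,flip): # tool y along +-x of yawed frame, z down
    s=-1 if flip else 1; x=np.array([0,s*1.,0]); y=np.array([s*1.,0,0]); z=np.array([0,0,-1.])
    return R.from_euler("z",yaw)*R.from_matrix(np.c_[x,y,z])
def tcp(g,r): return np.array(g)+r.apply([0,0,GO])
def rock(th,lift,flip,c=None): # th>0: head to frame +y
    ax=R.from_euler("z",FY).apply([1,0,0]); q=R.from_rotvec(-th*ax)
    c=W if c is None else c
    g=np.r_[c,.080]+q.apply([0,0,.111+lift]); r=q*ori(FY,flip)
    return tcp(g,r),r.as_quat()
E
python3 - <<'E'
from h import *
c=np.load("c_top.npy"); 
m=(c[...,0]>.5)&(c[...,0]<.85)&(abs(c[...,1]+.185)<.2)&(c[...,2]<1)&(c[...,2]>.15)
print("tall",[ (round(x,2),c[m&(c[...,0]>x)&(c[...,0]<=x+.03)][:,2].max().round(3)) for x in np.arange(.5,.83,.03) if (m&(c[...,0]>x)&(c[...,0]<=x+.03)).any()])
for f in(0,1):
    for nm,(p,q) in dict(pre=rock(0,.12,f),a=rock(.12,0,f),b=rock(-.12,.03,f),box=(tcp(np.r_[BE,.166],ori(BY,f)),ori(BY,f).as_quat())).items():
        j=arm.solve_ik(p,q); print(f,nm,np.round(p,3),None if j is None else np.round(j,2))
E
```

```text
tall [(np.float64(0.56), np.float64(0.22)), (np.float64(0.59), np.float64(0.221)), (np.float64(0.62), np.float64(0.21)), (np.float64(0.65), np.float64(0.185)), (np.float64(0.68), np.float64(0.186)), (np.float64(0.71), np.float64(0.182)), (np.float64(0.74), np.float64(0.153)), (np.float64(0.77), np.float64(0.154)), (np.float64(0.8), np.float64(0.154))]
0 pre [ 0.606 -0.185  0.292] [-0.35  0.23  0.89 -0.    2.01 -0.39]
0 a [ 0.606 -0.174  0.172] [-0.26  0.13  1.23 -0.12  1.74 -0.33]
0 b [ 0.607 -0.2    0.201] [-0.43  0.25  1.05  0.11  1.9  -0.44]
0 box [0.498 0.217 0.147] [ 0.35 -0.07  1.47 -0.    1.74  0.56]
1 pre [ 0.606 -0.185  0.292] None
1 a [ 0.606 -0.174  0.172] None
1 b [ 0.607 -0.2    0.201] None
1 box [0.498 0.217 0.147] [ 0.35 -0.07  1.47 -0.    1.74 -2.58]
```

```bash
python3 - <<'E'
from h import *
p,q=rock(0,.12,0)
t=arm.get_tcp_pos(); arm.line_to([t[0],t[1],.30],vel=.25)
arm.reach(p,q)
print(arm.line_to(rock(0,0,0)[0],vel=.12,stop_force=15),arm.get_tcp_pos(),arm.get_wrist_force())
arm.move_gripper(0.0)
print(arm.get_finger_gap(),arm.get_grip_force(),arm.get_wrist_force().round(1),arm.get_moment().round(2),arm.get_time())
pic=optics.grab_frame("side"); f=pic["frame"][190:350,290:450]; cv2.imwrite("pics/grip.png",cv2.resize(f,(600,600),interpolation=cv2.INTER_CUBIC)[:,:,::-1])
E
```

```text
False [ 0.60641245 -0.18519891  0.173564  ] [-0.75226744 -0.04493742 -1.61279679]
0.02934700697507926 30.000190436840057 [ 5.  -0.3 -0.7] [-0.04 -0.86  0.02] 6.025
```

View pics/grip.png

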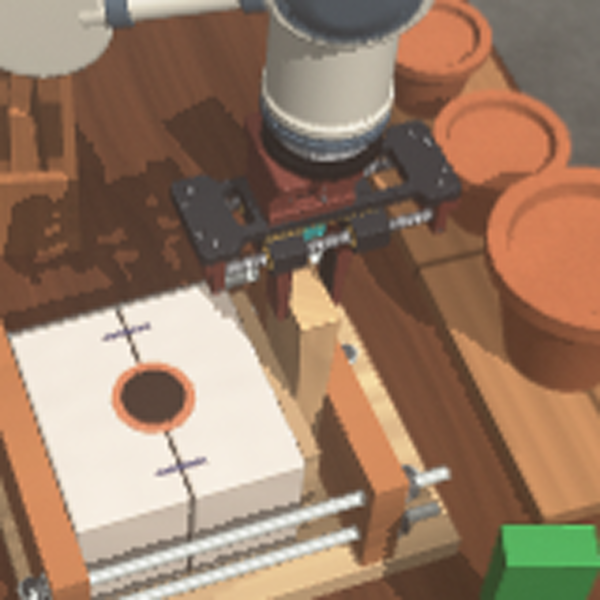

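The pads hold the wedge head (crop about (315,290)), with the boards clear below and the gap at 29 mm. I'll start rocking, +y first.

```bash
cat >> h.py <<'E'
def swing(th,lift,v=.04):
    p,q=rock(th,lift,0); s=arm.line_to(p,frame=q,vel=v,stop_force=80)
    print(round(np.degrees(th),1),lift,s,"F",arm.get_wrist_force().round(1),"tcp err mm",((arm.get_tcp_pos()-p)*1000).round(1),"gap",round(arm.get_finger_gap(),4),round(arm.get_time(),1))
E
python3 - <<'E'
from h import *
swing(.12,.002); swing(-.12,.005)
pic=optics.grab_frame("side"); f=pic["frame"][190:350,290:450]; cv2.imwrite("pics/rock.png",cv2.resize(f,(600,600),interpolation=cv2.INTER_CUBIC)[:,:,::-1])
E
```

```text
6.9 0.002 False F [ 8.1 -7.9 -6.3] tcp err mm [ 0.8 -2.3 -1. ] gap 0.0296 6.5
-6.9 0.005 False F [ 4.9 11.1 -7.6] tcp err mm [ 0.4  4.2 -2.6] gap 0.0294 7.2
```

View pics/rock.png

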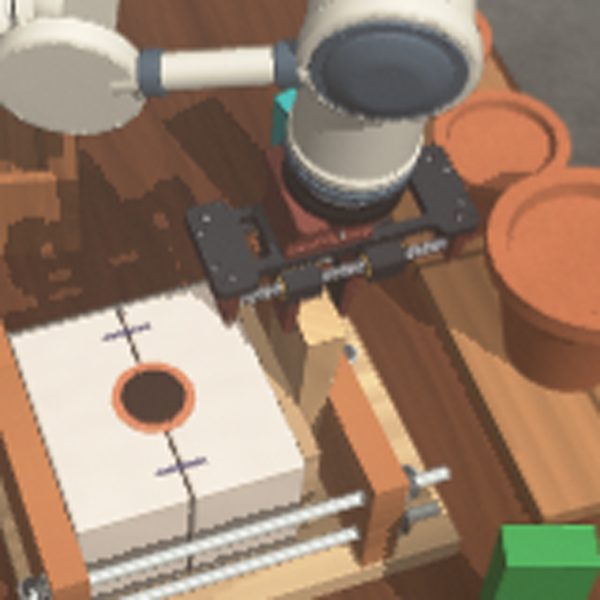

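The wedge follows the gripper and is tilted to −y. The arm lags its target slightly, so I'll swing a bit wider with a short settle, and also print the tool angle.

```bash
cat >> h.py <<'E'
def tilt():
    z=R.from_quat(arm.get_eef_rot()).apply([0,0,-1]); z=R.from_euler("z",-FY).apply(z); return np.degrees(z[:2]).round(2)
E
python3 - <<'E'
from h import *
l=.005; s=1
for i in range(6):
    l+=.003; swing(s*.145,round(l,4),.05); arm.wait(.15); print("   tilt x,y",tilt(),"Fz",arm.get_wrist_force()[2].round(1),"z",arm.get_tcp_pos()[2].round(4)); s=-s
pic=optics.grab_frame("side"); f=pic["frame"][190:350,290:450]; cv2.imwrite("pics/rock2.png",cv2.resize(f,(600,600),interpolation=cv2.INTER_CUBIC)[:,:,::-1])
E
```

```text
8.3 0.008 False F [ 10.5  -7.7 -13.5] tcp err mm [ 0.4 -1.5 -3.7] gap 0.0294 8.0
   tilt x,y [0.13 8.36] Fz -13.7 z 0.1755
-8.3 0.011 False F [  5.7   8.  -10.6] tcp err mm [ 0.2  3.4 -4.1] gap 0.0295 8.8
   tilt x,y [ 0.25 -8.67] Fz -12.9 z 0.1781
8.3 0.014 False F [  9.6  -6.8 -16.5] tcp err mm [ 0.2 -1.3 -4.9] gap 0.0295 9.8
   tilt x,y [0.22 8.31] Fz -16.4 z 0.1803
-8.3 0.017 False F [  6.1   6.3 -14.4] tcp err mm [-0.   2.6 -4.8] gap 0.0292 10.7
   tilt x,y [ 0.29 -8.63] Fz -14.6 z 0.1834
8.3 0.02 False F [ 10.1  -4.2 -16.4] tcp err mm [-0.  -0.5 -5.1] gap 0.0295 11.6
   tilt x,y [0.26 8.23] Fz -15.8 z 0.186
-8.3 0.023 False F [  5.9   3.5 -13.5] tcp err mm [-0.1  1.4 -4.6] gap 0.0295 12.6
   tilt x,y [ 0.28 -8.53] Fz -14.0 z 0.1895
```

View pics/rock2.png

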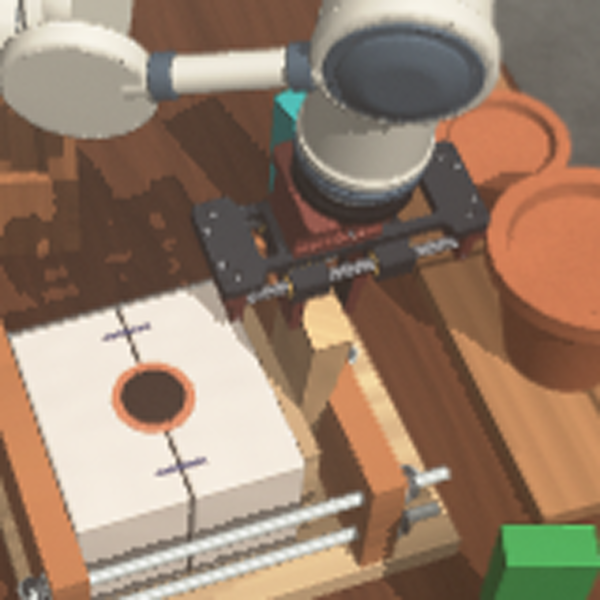

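It is tilting over 8° and rising about 3 mm a swing with no slip. I'll carry on until it's free, then draw it out.

```bash
python3 - <<'E'
from h import *
l=.023; s=1
for i in range(7):
    l+=.0035; swing(s*.13,round(l,4),.05); s=-s
    F=arm.get_wrist_force()
swing(0,round(l+.002,4),.05)
p,q=rock(0,l+.008,0); print(arm.line_to(p,frame=q,vel=.03,stop_force=30),arm.get_wrist_force().round(1),arm.get_tcp_pos()[2]-p[2])
E
```

```text
7.4 0.0265 False F [  6.1   0.4 -13.9] tcp err mm [-0.4  0.8 -4.7] gap 0.0293 13.6
-7.4 0.03 False F [  1.3   1.9 -11.9] tcp err mm [-0.7  0.6 -2.5] gap 0.0294 14.3
7.4 0.0335 False F [-3.2  0.7  0.6] tcp err mm [-0.2 -0.2  2.2] gap 0.0292 15.2
-7.4 0.037 False F [-0.5 -0.4 -3.2] tcp err mm [ 0.1 -0.2 -0.4] gap 0.0295 16.0
7.4 0.0405 False F [-1.3  0.6 -1.3] tcp err mm [0.1 0.3 0.5] gap 0.0296 16.8
-7.4 0.044 False F [-0.9 -0.3 -1.1] tcp err mm [ 0.1 -0.1 -0.1] gap 0.0292 17.6
7.4 0.0475 False F [-0.8 -0.  -1.5] tcp err mm [0.1 0.2 0.2] gap 0.0293 18.5
0.0 0.0495 False F [ 0.5  0.5 -1.5] tcp err mm [-0.  -0.9 -0.4] gap 0.029 19.0
False [-0.8  0.3 -1.4] 0.000720679851530015
```

```bash
python3 - <<'E'
from h import *
p,q=rock(0,.165,0); print(np.round(p,3),arm.line_to(p,frame=q,vel=.12))
o=ori(BY,0); print(arm.line_to(tcp(np.r_[BE,.345],o),frame=o.as_quat(),vel=.2))
arm.wait(.2)
print(arm.get_tcp_pos(),arm.get_finger_gap(),arm.get_wrist_force().round(1),arm.get_time())
im=[]
for n in("side","top"):
    pic=optics.grab_frame(n)
    for t in("wedge","wedge_mid","wedge_head"):
        for m in mark_of(pic,t): print(n,t,np.round(m["uv"]),round(m["confidence"],2))
    f=pic["frame"][90:270,220:400] if n=="side" else pic["frame"][170:330,170:330]
    im.append(cv2.resize(f,(400,400),interpolation=cv2.INTER_CUBIC))
    np.savez("hold_"+n+".npz",**pic)
cv2.imwrite("pics/hold.png",np.hstack(im)[:,:,::-1])
E
```

```text
[ 0.606 -0.185  0.337] False
False
[0.49816879 0.21659949 0.32628123] 0.029502760261181718 [-0.1  0.3 -1.3] 22.8833
side wedge [292. 180.] 0.88
side wedge [370. 252.] 0.79
side wedge [425. 367.] 0.6
side wedge_mid [434. 351.] 0.84
side wedge_mid [295. 158.] 0.82
side wedge_mid [371. 232.] 0.62
side wedge_mid [342. 316.] 0.45
side wedge_head [375. 221.] 0.74
side wedge_head [437. 339.] 0.74
side wedge_head [289. 142.] 0.72
top wedge [305. 181.] 0.92
top wedge [455. 179.] 0.78
top wedge [214. 239.] 0.4
top wedge_mid [300. 170.] 0.68
top wedge_mid [466. 168.] 0.58
top wedge_mid [209. 231.] 0.52
top wedge_head [303. 162.] 0.83
top wedge_head [473. 160.] 0.56
top wedge_head [205. 230.] 0.55
top wedge_head [382. 235.] 0.42
```

View pics/hold.png

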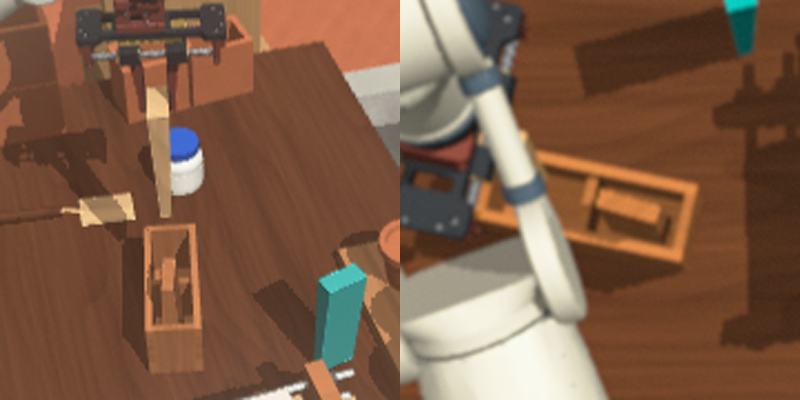

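```bash
python3 - <<'E'
from h import *
p=dict(np.load("hold_side.npz")); w2c=p["world_to_cam"]
rv=cv2.Rodrigues(w2c[:3,:3])[0]
Rb=R.from_euler("z",BY)
pts=[np.r_[BE,0.345]+Rb.apply(d) for d in([-.008,-.03,-.155],[.008,-.03,-.155],[-.015,-.03,.025],[.015,-.03,.025],[0,0,-.155],[0,0,-.065],[0,0,0])]
print(cv2.projectPoints(np.array(pts),rv,w2c[:3,3],K(p),np.array([p["k1"],0,0,0.]))[0].reshape(-1,2).round(0).tolist())
vv,uu=np.mgrid[120:195,280:312]; d=p["depth"][120:195,280:312].ravel().astype(float)
w=to_world(p,np.c_[uu.ravel(),vv.ravel()],d); l=Rb.inv().apply(w-np.r_[BE,.345])
m=(abs(l[:,0])<.03)&(abs(l[:,1])<.06)&(l[:,2]>-.19)&(l[:,2]<-.005)
for a in np.arange(-.19,0,.02):
    k=m&(l[:,2]>=a)&(l[:,2]<a+.02)
    if k.any(): print(round(a,2),k.sum(),"x",l[k,0].min().round(3),l[k,0].max().round(3),"y med",np.median(l[k,1]).round(3))
E
```

```text
[[291.0, 188.0], [296.0, 188.0], [284.0, 141.0], [295.0, 141.0], [293.0, 182.0], [292.0, 159.0], [290.0, 141.0]]
-0.17 8 x -0.005 0.008 y med -0.022
-0.15 23 x -0.007 0.008 y med -0.024
-0.13 29 x -0.006 0.01 y med -0.025
-0.11 35 x -0.008 0.011 y med -0.026
-0.09 38 x -0.009 0.012 y med -0.027
-0.07 39 x -0.01 0.013 y med -0.029
-0.05 46 x -0.01 0.014 y med -0.03
-0.03 54 x -0.012 0.015 y med -0.03
-0.01 11 x -0.01 0.012 y med -0.032
```

It hangs straight, with the foot about 7 mm to +y and about 157 mm below the grasp point. I'll shift 4 mm to −y and set it down.

```bash
python3 - <<'E'
from h import *
o=ori(BY,0); c=BE+R.from_euler("z",BY).apply([0,-.004,0])[:2]
print(arm.line_to(tcp(np.r_[c,.205],o),frame=o.as_quat(),vel=.12,stop_force=12),arm.get_wrist_force().round(1))
t=arm.line_to(tcp(np.r_[c,.202],o),vel=.03,stop_force=8)
t=arm.line_to(tcp(np.r_[c,.158],o),vel=.025,stop_force=6)
print(t,"grasp z",arm.get_tcp_pos()[2]+GO,arm.get_wrist_force().round(1),arm.get_time())
E
```

```text
False [-0.3  1.  -2. ]
True grasp z 0.1697272906380576 [-0.4  0.7  3.6] 26.05
```

```bash
python3 - <<'E'
from h import *
arm.move_gripper(.04); arm.wait(.3); arm.move_gripper(.088); arm.wait(.2)
o=ori(BY,0); t=arm.get_tcp_pos()
arm.line_to([t[0],t[1],.30],vel=.1)
arm.move_joints(np.array(arm.get_joint_pos())+[-.6,0,0,0,0,0]); arm.wait(.5)
im=[]
for n in("side","top"):
    pic=optics.grab_frame(n)
    f=pic["frame"][130:270,230:370] if n=="side" else pic["frame"][190:330,170:310]
    im.append(cv2.resize(f,(400,400),interpolation=cv2.INTER_CUBIC))
    for m in mark_of(pic,"wedge_mid"): print(n,np.round(m["uv"]),round(m["confidence"],2),at_z(pic,[m["uv"]],.1).round(3))
    for m in mark_of(pic,"wedge_head"): print(n,"h",np.round(m["uv"]),round(m["confidence"],2),at_z(pic,[m["uv"]],.165).round(3))
cv2.imwrite("pics/end.png",np.hstack(im)[:,:,::-1]); print(arm.get_time(),arm.get_wrist_force().round(1))
E
```

```text
side [430. 352.] 0.96 [[ 0.699 -0.396  0.1  ]]
side [374. 234.] 0.56 [[0.698 0.014 0.1  ]]
side [298. 202.] 0.54 [[0.509 0.215 0.1  ]]
side [370. 293.] 0.19 [[ 0.614 -0.19   0.1  ]]
side h [290. 184.] 0.81 [[0.491 0.237 0.165]]
side h [436. 338.] 0.66 [[ 0.703 -0.394  0.165]]
side h [374. 220.] 0.56 [[0.694 0.015 0.165]]
top [302. 172.] 0.85 [[0.686 0.024 0.1  ]]
top [224. 242.] 0.73 [[0.508 0.217 0.1  ]]
top [465. 169.] 0.6 [[ 0.692 -0.387  0.1  ]]
top h [304. 164.] 0.93 [[0.688 0.018 0.165]]
top h [474. 161.] 0.89 [[ 0.693 -0.392  0.165]]
top h [219. 241.] 0.61 [[0.498 0.217 0.165]]
31.5 [ 0.1  0.9 -0.3]
```

View pics/end.png

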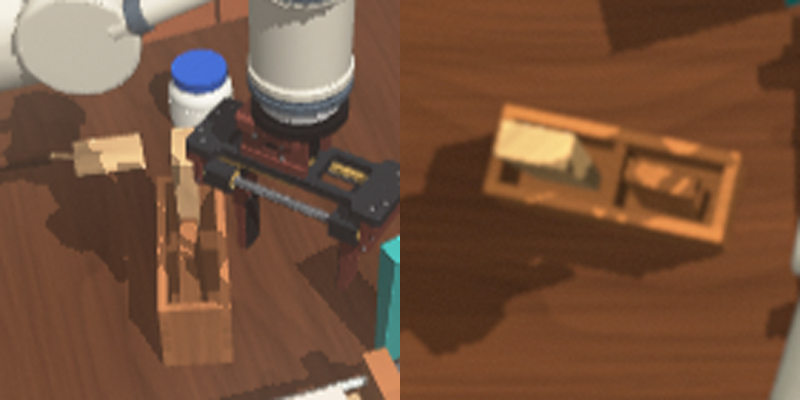

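The wedge is standing head up in the empty compartment (side crop (185,150), top crop (540,150)). Its centre is about 10 mm from the compartment's middle, and the arm is clear.

```bash
python3 -c "
from cell import arm
print(arm.close_job())"
```

```text
the job is handed in; nothing more can be done
None
```

The wedge was rocked loose, drawn out and set down thin end first in the empty half of the box, the gripper let go and clear; the job was handed in at about 31.5 s, and no verdict came back.

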